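# Twist the crucible home in the solder pot

### The job

The crucible of the cold solder pot has been started in its sleeve but sticks part-way, because spring clips grip it tightly all round. Take it by its cup and twist it to and fro while pressing lightly, so that it works its way down until its flange rests fully on the sleeve's rim, finish with the red tab on the flange over the yellow index block, and let go. Do not drive it down by force (the sprung sleeve must never be pressed with more than about 25 N), and leave the things nearby where they are.

Things in the scene. Friction and masses are not known exactly. Their poses are not given: they have to be found in the camera images.
- pot: Bench solder pot, cold, fixed: blue foot 150x116 mm, 32 mm high, with an upright sprung pale metal sleeve 81 mm across, its flat rim 80 mm above the bench; bore 52 mm wide, 48 mm deep, with 4 spring clips that grip the crucible. A yellow index block is on the outside of the sleeve. Origin: centre of the underside; z up; index block, knob and switch on its -x side
- pot_rim (a point): centre of the pot's mouth, in the plane of the rim, 80 mm above the pot's underside; it sinks with the sleeve; axes as the pot
- sleeve (a joint): how far the sprung sleeve has sunk (m), about 0 at rest, +down, 1 mm for every 10 N of downward load, so it shows the pressing force (0.0025 is 25 N)
- index (a point): top of the yellow index block (12 mm wide), in the plane of the rim, 46 mm from the bore's axis toward the pot's -x
- crucible: Steel crucible, upright, 94 mm high, about 0.3 kg, stuck 14 to 20 mm short of home. From below: round foot 50 mm across, 45 mm long; flange 72 mm across, 4 mm thick, with a red tab; then an open dark round cup, 56 mm outside, 45 mm high, 3 mm wall: grip it there, across the outside. Origin: centre of the foot's underside; z up; tab toward its -x. It may be turned either way, any amount
- flange (a point): centre of the underside of the crucible's flange, 45 mm above its origin. It lies in the plane of the rim (level with point pot_rim) when the crucible is home. Pushed straight, the crucible moves only beyond 30 to 45 N; while it is turned (about 1 N m) a far smaller push moves it down, the smaller the more it turns per mm. It stays where it is left
- tab (a point): on the red tab (12 mm wide, sticks out to 50 mm from the axis), level with the flange's underside, 46 mm from the crucible's axis toward its -x; it stands over point index when the crucible is turned right
- solder_tin: round silver tin, 56 mm across, 28 mm high, standing on the bench (bystander); origin: centre of its underside
- tape_2: roll of cream tape, 69 mm across, 24 mm high, lying flat (bystander); origin: centre of its underside
- screwdriver_red: red-handled screwdriver, 173 mm long, 20 mm thick, lying along its own y (bystander); origin: centre of its underside
Things that resemble listed ones, but are neither listed nor needed, are in the scene too. Of the things like the pot, leave any that is turquoise; of the rest the smaller one is meant.

How it is judged:
At the end, for the whole second after the job is handed in: The crucible is let go and at rest in the pot, upright within 3 degrees, the underside of its flange less than 2.5 mm above the rim, and its red tab over the yellow index block (site tab within 12 mm of site index horizontally, about 15 degrees) (z of flange in the frame of pot_rim below 0.0025 m and horizontal distance between flange and pot_rim below 0.004 m and angle between crucible's own z axis and vertical below 0.05 rad and horizontal distance between tab and index below 0.012 m and linear speed of crucible below 0.01 m/s); the robot touches nothing.
It fails at once if the sleeve is loaded with more than 27 N (pressed down by more than 2.7 mm) (value of joint sleeve above 0.0027 m).
It fails at once if a bystander (solder tin, tape roll or red screwdriver) is moved by more than 30 mm (distance of any of solder_tin, tape_2, screwdriver_red from where it was at the start of the episode above 0.03 m).
It also fails if it takes over 56 s, if anything falls off the work surface, if the arm or the gripper's body presses on something with over 40 N, if the wrist force passes 120 N, or if a joint passes its speed limit or range.

### The arm

A 7-joint arm with a two-finger parallel gripper is mounted at the origin on a cart in front of the work surface, level with it; the furniture and walls round the work are solid. World frame = base frame: x ahead of the robot, y to its left, z up, the work surface at z = 0. Lengths are in m, angles in rad, forces in N, time in s.
With the tool pointing down it reaches from about 0.4 to 0.85 m from the base axis. Payload 10.4 kg.
Tool frame: the origin (TCP) lies at the very end of the fingers, on their centre line; the grasp point (between the pads) lies 19 mm behind it (r.pinch_z is the distance from the TCP to the grasp point, in m); z points along the fingers, y is the line along which they close (so a half turn about z gives the same grasp; the last joint's range is limited). The gripper opens to 87 mm and grips with 3 to 60 N. Pads are 19 mm wide; open, the fingers measure 117 mm over their backs; the gripper's body (75 mm by 190 mm) begins 51 mm behind the grasp point.
Start: joints at [1.309, 0.332, -0.065, 1.46, 0.022, 1.35, -0.088], TCP at [0.148, -0.607, 0.223] pointing down, gripper open.
Joint ranges: [-2.6, 2.6], [-0.5, 2.12], [-1.47, 1.34], [0.16, 2.42], [-1.27, 4.41], [0.06, 2.06], [-2.6, 2.6]. Speed limits (rad/s): [2.22, 2.22, 2.79, 2.79, 3.14, 3.14, 3.14].

### API

Orientations are given as a unit quaternion [x, y, z, w].
In Python, from bench import r, camera gives the robot as it stands. The module is installed in compiled form; this text tells all that it offers.
- The arm moves only by the shell command python3 -m pendant 'ROWS' [FORCE]. ROWS is JSON, a list of rows, each an object with "dp": the shift along the tool's x, y, z as a fraction of full scale, a list of three; "rotation": the turn, a rotation vector about the tool's x, y, z as a fraction of full scale, a list of three; "jaw": the opening, from 0 (shut) to 1 (fully open). A call has 1 to 8 rows; each row is the pose to reach, as a shift and turn from the pose commanded when the call began, along the tool's axes at that moment, turning the shorter way round; what a row does not reach only later rows make up. Full scale, the value 1, is 0.15 m for a shift and 2 pi rad for a turn. A row lasts 1/8 s, in which the tool goes at most 62.5 mm and 10.7 degrees, less where a joint would pass 70% of its speed; a pose out of reach is approached as far as the arm can. A call with a number of a shift or a turn outside -1 to 1 is refused whole. A call with a gripper value outside its range is refused whole. The fingers move at their own pace and stop on an object; FORCE is the grip in N (left out, the last holds). Time passes only in rows, so rows that repeat a pose let the fingers close. It gives the time, the measured TCP pose, the force, the opening and the grip force at its end, in the units of the state.
- r.read_state(): the state, without advancing time (a new reading comes with each control period).
- camera(name): name is "side" or "top"; returns a dict with "image" (384x512x3 uint8, red, green, blue), "z_map" (384x512 float32, m along the optical axis (not along the pixel's ray), 0 where there is no reading), "mtx" (3x3 intrinsics, pixels), "T" (4x4, takes a point from camera to world coordinates). Camera axes: x right, y down, z forward; pixel columns grow to the right and rows downward; lengths in m; the calibration is good to about 2 mm. A picture is of the moment at which its call begins.
- r.close_job(): hands the job in; it is judged then, once.
The state is a dict: "time": time; "joint_positions": joint angles; "joint_vel": joint speeds; "joint_torque": joint torques, N m; "ee_pos": TCP position; "eef_rot": TCP orientation; "ft_force": force on the tool from outside, world axes, zero at the start; "torque": the same for the moment, N m; "width": finger opening in m; "grip_force": force on a finger pad.
Only numpy, scipy, OpenCV 4.12 (cv2) and the standard library are available. Lean on these libraries where they do the work, as an engineer would, in place of code of your own. Each camera call takes 0.05 s, during which the arm holds its last target. There are 200 camera calls.

## Working session

There is one attempt and no reset: what is moved stays moved. The work goes in short steps, Python scripts to look and compute and a shell command to move; the robot and the scene stay as the last step left them, time stands still between calls to the robot, and variables do not carry over. Pictures are saved under pics/ and viewed, at most 10 in all, crops included, and the job is handed in when it is done.

```bash
mkdir -p pics; cat > h.py <<'E'
import numpy as np, cv2
from bench import r, camera
def snap(n,f=None):
    c=camera(n)
    if f: cv2.imwrite(f,c["image"][:,:,::-1])
    return c
def pts(c):
    z=c["z_map"];K=c["mtx"];v,u=np.mgrid[:z.shape[0],:z.shape[1]]
    P=np.stack([(u-K[0,2])/K[0,0]*z,(v-K[1,2])/K[1,1]*z,z,np.ones_like(z)],-1)
    W=(P@c["T"].T)[...,:3]; W[z==0]=np.nan
    return W
E
python3 - <<'E'
from h import *
a=snap("top","pics/top0.png");b=snap("side","pics/side0.png")
for c in(a,b): print(c["mtx"],c["T"])
s=r.read_state();print({k:np.round(v,4) for k,v in s.items()},r.pinch_z)
E
```

```text
[[400.15037729   0.         250.03050439]
 [  0.         400.15037729 189.15542035]
 [  0.           0.           1.        ]] [[ 6.77618769e-03 -9.89122914e-01  1.46935169e-01  4.04984046e-01]
 [-9.99976362e-01 -6.87387212e-03 -1.57055026e-04  1.12317050e-01]
 [ 1.16536029e-03 -1.46930632e-01 -9.89146112e-01  1.28266115e+00]
 [ 0.00000000e+00  0.00000000e+00  0.00000000e+00  1.00000000e+00]]
[[396.41704248   0.         252.63684709]
 [  0.         396.41704248 194.19522768]
 [  0.           0.           1.        ]] [[-0.94064917 -0.17306415  0.29193825  0.23061863]
 [-0.33933599  0.46567725 -0.81731009  1.20544536]
 [ 0.00549807 -0.86786721 -0.49676581  0.73833598]
 [ 0.          0.          0.          1.        ]]
{'time': np.float64(0.1), 'joint_positions': array([ 1.3094,  0.3328, -0.0647,  1.4609,  0.0216,  1.3499, -0.0885]), 'joint_vel': array([-0.0016, -0.0023, -0.0004, -0.0019, -0.0006,  0.0001,  0.0007]), 'joint_torque': array([ 2.20000e-03, -6.24543e+01,  2.50000e-02, -3.90719e+01,
       -6.15000e-02,  3.65000e-02, -0.00000e+00]), 'ee_pos': array([ 0.1477, -0.6069,  0.2219]), 'eef_rot': array([ 9.929e-01,  1.191e-01, -1.000e-04, -6.000e-04]), 'ft_force': array([-0.3577, -0.7681,  0.2953]), 'torque': array([-0.0089,  0.0164, -0.0573]), 'grip_force': np.float64(0.0), 'width': np.float64(0.0869)} 0.0187
```

View pics/top0.png

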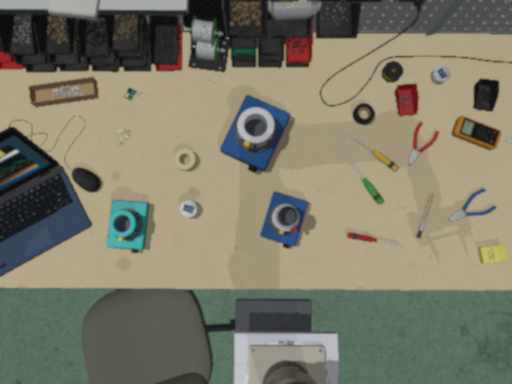

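View pics/side0.png

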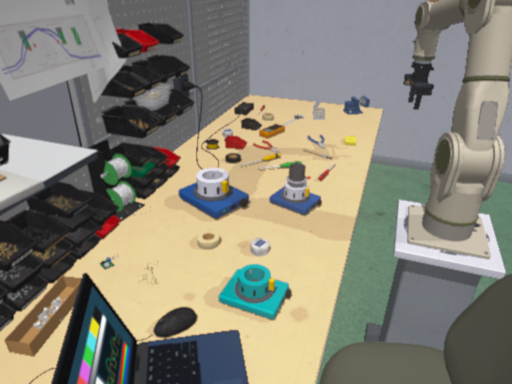

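The top view shows three pot-like things: a turquoise one at (128,225), a large blue one at (256,133), and a smaller blue one at (285,219) with the dark crucible and red tab in it. The side view shows the same three at (255,290), (213,190) and (296,190). The smaller blue one is meant, so I'll check it in a close crop.

```bash
python3 - <<'E'
from h import *
a=snap("top");b=snap("side")
A=cv2.resize(a["image"][185:253,250:318],(400,400),interpolation=cv2.INTER_NEAREST)
B=cv2.resize(b["image"][155:223,262:330],(400,400),interpolation=cv2.INTER_NEAREST)
cv2.imwrite("pics/crop0.png",np.hstack([A,B])[:,:,::-1])
for n,c,(u0,u1,v0,v1) in(("top",a,(255,315,185,253)),("side",b,(262,330,155,223))):
    W=pts(c); H=cv2.cvtColor(c["image"],cv2.COLOR_RGB2HSV).astype(int); h,s,v=H[...,0],H[...,1],H[...,2]
    roi=np.zeros(h.shape,bool);roi[v0:v1,u0:u1]=1
    z=W[...,2]
    for k,m in dict(red=((h<8)|(h>172))&(s>130)&(v>60),yel=(h>18)&(h<33)&(s>150)&(v>100),blue=(h>100)&(h<125)&(s>120),cup=(s<90)&(z>.115),ring=(z>.07)&(z<.112)).items():
        m=m&roi; vv,uu=np.nonzero(m)
        if len(uu): print(n,k,len(uu),uu.mean().round(1),vv.mean().round(1),np.nanmedian(W[m],0).round(4),np.nanmin(W[m],0).round(3),np.nanmax(W[m],0).round(3))
E
```

```text
top red 17 293.4 229.1 [ 0.4627 -0.0173  0.1031] [ 0.457 -0.021  0.036] [ 0.469 -0.012  0.108]
top yel 5 280.8 231.6 [0.4548 0.0185 0.0807] [0.455 0.016 0.077] [0.458 0.022 0.085]
top blue 744 283.5 219.2 [0.486  0.008  0.0323] [ 0.42  -0.064  0.023] [0.58  0.074 0.04 ]
top cup 114 288.0 215.0 [0.5022 0.0019 0.1467] [ 0.472 -0.022  0.116] [0.526 0.031 0.153]
top ring 480 285.4 218.8 [0.4942 0.0083 0.1049] [ 0.449 -0.036  0.07 ] [0.539 0.043 0.112]
side red 40 322.2 174.8 [ 0.4417 -0.2263  0.019 ] [ 0.431 -0.277  0.01 ] [ 0.466 -0.016  0.105]
side yel 84 280.9 167.5 [ 0.6851 -0.3011  0.0212] [ 0.45  -0.368  0.002] [0.727 0.029 0.081]
side blue 350 294.4 201.5 [0.4799 0.0466 0.0324] [ 0.417 -0.04   0.014] [0.578 0.083 0.037]
side cup 235 296.5 170.8 [0.4988 0.0228 0.1378] [ 0.472 -0.026  0.115] [0.527 0.037 0.152]
side ring 306 296.3 185.1 [0.4907 0.0272 0.0828] [ 0.45  -0.018  0.07 ] [0.539 0.051 0.112]
```

View pics/crop0.png

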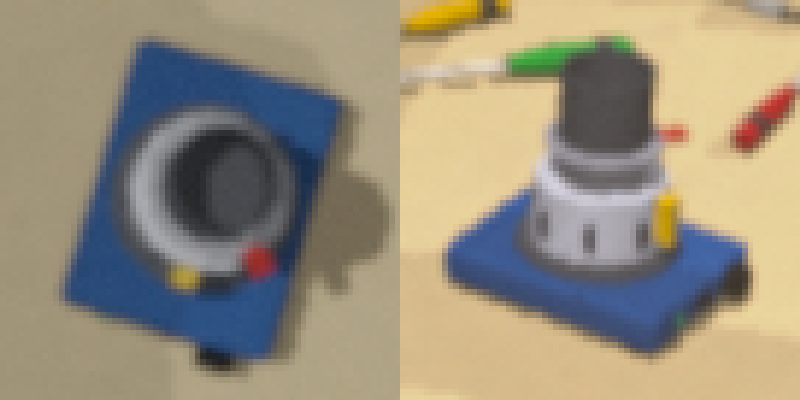

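The crop confirms it: the small blue pot, the dark cup standing proud, the red tab at crop (260,262), and the yellow block at (185,278). Next I'll measure the axis, the heights and the angles.

```bash
cat >> h.py <<'E'
def cast(c,uv,h):
    uv=np.atleast_2d(uv).astype(float);d=np.c_[(uv-c["mtx"][:2,2])/c["mtx"][0,0],np.ones(len(uv))]@c["T"][:3,:3].T
    o=c["T"][:3,3];return o+d*((h-o[2])/d[:,2])[:,None]
def masks(c,box):
    H=cv2.cvtColor(c["image"],cv2.COLOR_RGB2HSV).astype(int);h,s,v=H[...,0],H[...,1],H[...,2]
    roi=np.zeros(h.shape,bool);roi[box[2]:box[3],box[0]:box[1]]=1
    return dict(red=roi&((h<8)|(h>172))&(s>130)&(v>60),yel=roi&(h>18)&(h<33)&(s>130)&(v>90),blue=roi&(h>100)&(h<125)&(s>120))
def goto(target,yaw=None):
    from scipy.spatial.transform import Rotation as R
    s=r.read_state();q=R.from_quat(s["eef_rot"]);x=q.as_matrix()[:,0]
    print("tool",s["ee_pos"].round(4),"yaw",np.degrees(np.arctan2(x[1],x[0])).round(1),"tilt",np.degrees(np.arccos(-q.as_matrix()[2,2])).round(2),"q",s["joint_positions"].round(2))
    print("dp",(q.inv().apply(np.array(target)-s["ee_pos"])/.15).round(3))
    if yaw is not None:
        rot=R.from_matrix(np.array([[np.cos(yaw),np.sin(yaw),0],[np.sin(yaw),-np.cos(yaw),0],[0,0,-1]]).T)
        print("rot",((q.inv()*rot).as_rotvec()/(2*np.pi)).round(4))
E
python3 - <<'E'
from h import *
def cfit(P):
    k=np.linalg.lstsq(np.c_[2*P,np.ones(len(P))],(P**2).sum(1),rcond=None)[0];return k[:2],np.sqrt(k[2]+k[0]**2+k[1]**2)
c=snap("top");W=pts(c);M=masks(c,(255,315,185,253))
roi=np.zeros(W.shape[:2],bool);roi[185:253,255:315]=1
cup=roi&(W[...,2]>.135)
print("cup top z",np.nanpercentile(W[cup][:,2],[10,50,90]).round(4))
ct=max(cv2.findContours(cup.astype('uint8'),0,1)[0],key=cv2.contourArea)[:,0]
print("cup circle",cfit(cast(c,ct,.147)[:,:2]))
fl=roi&(W[...,2]>.09)&(W[...,2]<.112)&~M["red"]
print("flange z",np.nanpercentile(W[fl][:,2],[10,50,90]).round(4))
ob=max(cv2.findContours(M["blue"].astype('uint8'),0,1)[0],key=cv2.contourArea)
(hu,)= [cv2.convexHull(ob)[:,0]]
P=cast(c,hu,.032)[:,:2];rc=cv2.minAreaRect((P*1000).astype('float32'));print("foot",rc,cv2.boxPoints(rc))
for k,h in(("red",.103),("yel",.080)):
    v,u=np.nonzero(M[k]);
    if k=="red": ok=W[v,u,2]>.09;v,u=v[ok],u[ok]
    print(k,len(u),cast(c,[u.mean(),v.mean()],h))
c=snap("side");W=pts(c);M=masks(c,(262,325,155,223))
roi=np.zeros(W.shape[:2],bool);roi[155:223,262:325]=1
s=roi&(W[...,2]>.112)&(W[...,2]<.143)&(np.hypot(W[...,0]-.5,W[...,1])<.06)
print("cup side",cfit(W[s][:,:2]))
s=roi&(W[...,2]>.04)&(W[...,2]<.075)&(np.hypot(W[...,0]-.5,W[...,1])<.06)&~M["yel"]
print("sleeve side",cfit(W[s][:,:2]))
for k in("red","yel"):
    m=M[k]&(np.hypot(W[...,0]-.5,W[...,1])<.07);print(k,m.sum(),np.nanmedian(W[m],0))
goto([.5,.005,.2])
E
```

```text
cup top z [0.1408 0.148  0.1515]
cup circle (array([0.49864   , 0.00398085]), np.float64(0.026206006822014134))
flange z [0.1022 0.1062 0.1101]
foot ((497.22412109375, 5.7813873291015625), (108.84917449951172, 146.485107421875), 73.26766204833984) [[411.41376  -25.25226 ]
 [551.6967   -67.42548 ]
 [583.0345    36.815033]
 [442.75153   78.98826 ]]
red 16 [[ 0.4627892  -0.01635299  0.103     ]]
yel 11 [[0.45525956 0.01888381 0.08      ]]
cup side (array([0.49997536, 0.00606835]), np.float64(0.02657167613525516))
sleeve side (array([0.49988015, 0.00639853]), np.float64(0.039739643808564734))
red 4 [ 0.46260033 -0.0190849   0.10297346]
yel 32 [0.4547985  0.0216351  0.06721644]
tool [ 0.1478 -0.6072  0.2223] yaw 13.7 tilt 0.02 q [ 1.31  0.33 -0.06  1.46  0.02  1.35 -0.09]
dp [ 3.247 -3.41   0.15 ]
```

The fits agree. The axis is at about (0.4995, 0.0055), with the flange underside at z≈0.101, roughly 20 mm short of home. The index lies at 163° and the tab at about 211°, so the net turn needed is 48° clockwise from above, which is positive about tool z. Approaching at height.

```bash
python3 -m pendant '[{"dp":[0.4,-0.4,0],"rotation":[0,0,0],"jaw":1},{"dp":[0.8,-0.8,0],"rotation":[0,0,0],"jaw":1},{"dp":[0.8,-0.8,0],"rotation":[0,0,0],"jaw":1}]' && python3 -c "
from h import *
goto([.4995,.0055,.2])"
```

```text
time: 0.68
ee_pos: [0.2376, -0.46, 0.2227]
eef_rot: [0.993, 0.12, 0.0, 0.0]
ft_force: [-0.6, -0.2, 0.7]
width: 0.0871
grip_force: 0.0
tool [ 0.2376 -0.46    0.2227] yaw 13.8 tilt 0.02 q [ 1.16  0.1  -0.17  1.74  0.02  1.3  -0.34]
dp [ 2.435 -2.598  0.151]
```

```bash
python3 -m pendant '[{"dp":[0.4,-0.43,0],"rotation":[0,0,0],"jaw":1},{"dp":[0.8,-0.86,0],"rotation":[0,0,0],"jaw":1},{"dp":[0.8,-0.86,0],"rotation":[0,0,0],"jaw":1}]' >/dev/null && python3 -m pendant '[{"dp":[0.4,-0.43,0],"rotation":[0,0,0],"jaw":1},{"dp":[0.8,-0.86,0],"rotation":[0,0,0],"jaw":1},{"dp":[0.8,-0.86,0],"rotation":[0,0,0],"jaw":1}]' >/dev/null &&  python3 -m pendant '[{"dp":[0.4,-0.43,0.1],"rotation":[0,0,-0.03],"jaw":1},{"dp":[0.83,-0.87,0.15],"rotation":[0,0,-0.06],"jaw":1},{"dp":[0.83,-0.87,0.15],"rotation":[0,0,-0.09],"jaw":1},{"dp":[0.83,-0.87,0.15],"rotation":[0,0,-0.12],"jaw":1},{"dp":[0.83,-0.87,0.15],"rotation":[0,0,-0.15],"jaw":1},{"dp":[0.83,-0.87,0.15],"rotation":[0,0,-0.18],"jaw":1},{"dp":[0.83,-0.87,0.15],"rotation":[0,0,-0.21],"jaw":1},{"dp":[0.83,-0.87,0.15],"rotation":[0,0,-0.24],"jaw":1}]' && python3 -c "
from h import *
goto([.4995,.0055,.112])"
```

```text
time: 2.42
ee_pos: [0.4983, 0.0014, 0.2001]
eef_rot: [0.643, 0.766, -0.0, 0.0]
ft_force: [0.9, 0.2, 0.2]
width: 0.0872
grip_force: 0.0
tool [0.4983 0.0014 0.2001] yaw 100.0 tilt 0.01 q [ 0.67  0.14 -0.82  1.78  0.11  1.26  0.  ]
dp [0.026 0.013 0.587]
```

```bash
python3 -m pendant '[{"dp":[0.026,0.013,0.2],"rotation":[0,0,0],"jaw":1},{"dp":[0.026,0.013,0.4],"rotation":[0,0,0],"jaw":1},{"dp":[0.026,0.013,0.55],"rotation":[0,0,0],"jaw":1},{"dp":[0.026,0.013,0.58],"rotation":[0,0,0],"jaw":1},{"dp":[0.026,0.013,0.58],"rotation":[0,0,0],"jaw":1}]' && python3 - <<'E'
from h import *
goto([.4995,.0055,.112])
c=snap("side");cv2.imwrite("pics/pre.png",cv2.resize(c["image"][110:230,240:360],(600,600),interpolation=cv2.INTER_NEAREST)[:,:,::-1])
E
```

```text
time: 3.05
ee_pos: [0.4998, 0.0056, 0.1135]
eef_rot: [0.645, 0.764, 0.0, 0.0]
ft_force: [0.0, -0.3, 0.3]
width: 0.087
grip_force: 0.0
tool [0.4998 0.0056 0.1135] yaw 99.6 tilt 0.02 q [ 0.63  0.24 -0.81  1.88  0.2   1.1  -0.09]
dp [-0.    -0.002  0.01 ]
```

View pics/pre.png

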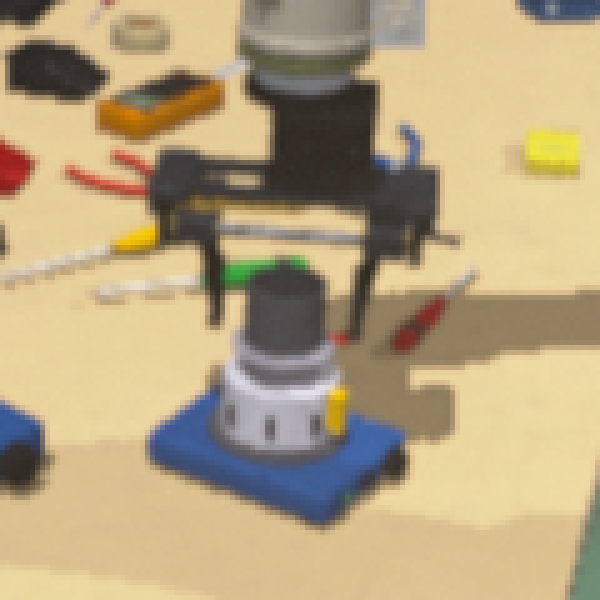

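The fingers straddle the cup at crop (215–360, 320), with the tips above the flange and the red tab at (340,338). Closing with 55 N.

```bash
python3 -m pendant '[{"dp":[0,0,0],"rotation":[0,0,0],"jaw":0.55},{"dp":[0,0,0],"rotation":[0,0,0],"jaw":0.4},{"dp":[0,0,0],"rotation":[0,0,0],"jaw":0.2},{"dp":[0,0,0],"rotation":[0,0,0],"jaw":0},{"dp":[0,0,0],"rotation":[0,0,0],"jaw":0}]' 55; python3 -c "
from h import *
goto([.4995,.0055,.112]);print(r.read_state()['torque'])"
```

```text
time: 3.72
ee_pos: [0.5002, 0.0056, 0.1133]
eef_rot: [0.645, 0.764, 0.0, 0.0]
ft_force: [2.6, 0.4, -0.3]
width: 0.0551
grip_force: 55.0
tool [0.5002 0.0056 0.1133] yaw 99.6 tilt 0.07 q [ 0.63  0.24 -0.81  1.89  0.2   1.09 -0.09]
dp [ 0.    -0.004  0.009]
[ 0.03622901 -0.68616386 -0.04598595]
```

Gripped at 55 mm. The first twist combines a turn of about +60° with 2 mm of press.

```bash
python3 -m pendant '[{"dp":[0,0,0],"rotation":[0,0,0.025],"jaw":0},{"dp":[0,0,0.003],"rotation":[0,0,0.05],"jaw":0},{"dp":[0,0,0.006],"rotation":[0,0,0.075],"jaw":0},{"dp":[0,0,0.009],"rotation":[0,0,0.1],"jaw":0},{"dp":[0,0,0.012],"rotation":[0,0,0.125],"jaw":0},{"dp":[0,0,0.014],"rotation":[0,0,0.15],"jaw":0}]'; python3 -c "
from h import *
goto([.4995,.0055,.112]);print(r.read_state()['torque'])"
```

```text
time: 4.47
ee_pos: [0.5002, 0.0057, 0.1114]
eef_rot: [0.922, 0.386, 0.001, 0.001]
ft_force: [1.1, 0.4, 2.7]
width: 0.0556
grip_force: 55.0
tool [0.5002 0.0057 0.1114] yaw 45.4 tilt 0.09 q [ 0.52  0.22 -0.68  1.89  0.16  1.08 -1.  ]
dp [-0.004 -0.003 -0.004]
[-0.11513744 -0.48482466  0.94474039]
```

It took 0.94 N m and 2.7 N for 2 mm down. Twisting back with a bit more press, then checking for slip.

```bash
python3 -m pendant '[{"dp":[0,0,0.003],"rotation":[0,0,-0.028],"jaw":0},{"dp":[0,0,0.006],"rotation":[0,0,-0.056],"jaw":0},{"dp":[0,0,0.01],"rotation":[0,0,-0.084],"jaw":0},{"dp":[0,0,0.014],"rotation":[0,0,-0.112],"jaw":0},{"dp":[0,0,0.018],"rotation":[0,0,-0.14],"jaw":0},{"dp":[0,0,0.022],"rotation":[0,0,-0.168],"jaw":0},{"dp":[0,0,0.026],"rotation":[0,0,-0.196],"jaw":0},{"dp":[0,0,0.03],"rotation":[0,0,-0.224],"jaw":0}]'; python3 - <<'E'
from h import *
goto([.4995,.0055,.112]);print(r.read_state()['torque'])
c=snap("side");cv2.imwrite("pics/tw1.png",cv2.resize(c["image"][150:220,265:335],(600,600),interpolation=cv2.INTER_NEAREST)[:,:,::-1])
W=pts(c);m=masks(c,(285,325,155,223))["red"];d=np.hypot(W[...,0]-.5,W[...,1]-.0055)<.07;print((m&d).sum(),np.nanmedian(W[m&d],0))
E
```

```text
time: 5.48
ee_pos: [0.5002, 0.0054, 0.1071]
eef_rot: [0.45, 0.893, 0.0, 0.0]
ft_force: [1.1, 0.1, 5.0]
width: 0.0557
grip_force: 55.0
tool [0.5002 0.0054 0.1071] yaw 126.5 tilt 0.07 q [ 0.68  0.27 -0.87  1.89  0.23  1.09  0.36]
dp [ 0.003 -0.003 -0.033]
[ 0.00396854 -0.27988817 -0.88178096]
0 [nan nan nan]
  return np.nanmean(a, axis, out=out, keepdims=keepdims)
```

View pics/tw1.png

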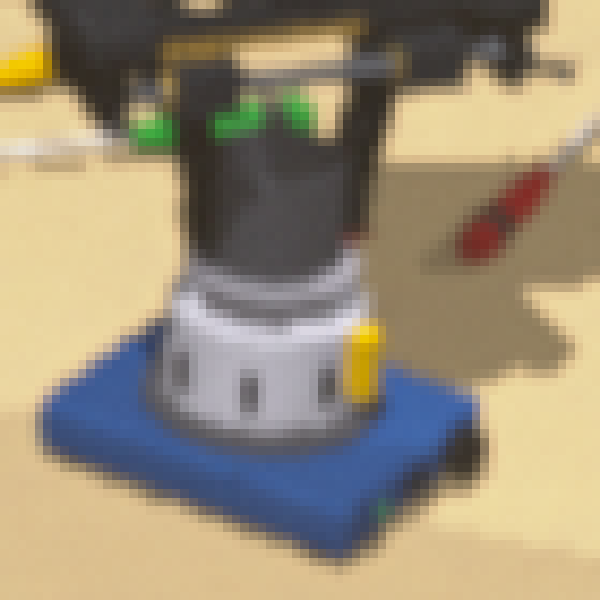

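The flange gap has shrunk and the tab turned with the grip (out of sight behind, at crop (350,240)), so it isn't slipping. About 14 mm remain. Continuing clockwise.

```bash
python3 -m pendant '[{"dp":[0,0,0.004],"rotation":[0,0,0.028],"jaw":0},{"dp":[0,0,0.009],"rotation":[0,0,0.056],"jaw":0},{"dp":[0,0,0.014],"rotation":[0,0,0.084],"jaw":0},{"dp":[0,0,0.019],"rotation":[0,0,0.112],"jaw":0},{"dp":[0,0,0.024],"rotation":[0,0,0.14],"jaw":0},{"dp":[0,0,0.028],"rotation":[0,0,0.168],"jaw":0},{"dp":[0,0,0.032],"rotation":[0,0,0.196],"jaw":0},{"dp":[0,0,0.036],"rotation":[0,0,0.224],"jaw":0}]'; python3 - <<'E'
from h import *
goto([.4995,.0055,.112]);print(r.read_state()['torque'])
c=snap("side")
W=pts(c);m=masks(c,(285,325,155,223))["red"];d=np.hypot(W[...,0]-.5,W[...,1]-.0055)<.07;print((m&d).sum(),W[m&d].mean(0))
E
```

```text
time: 6.52
ee_pos: [0.5003, 0.0058, 0.1018]
eef_rot: [0.923, 0.386, 0.001, 0.001]
ft_force: [0.3, 0.2, 5.7]
width: 0.0559
grip_force: 55.0
tool [0.5003 0.0058 0.1018] yaw 45.4 tilt 0.1 q [ 0.51  0.23 -0.67  1.9   0.16  1.06 -1.01]
dp [-0.005 -0.003 -0.068]
[-0.11547347 -0.30319746  0.88795535]
5 [0.45861688 0.02477474 0.09391025]
```

The tab is now at 155°, and the grip's yaw predicts 157°, so there's no slip. About 10 mm remain. Sweeping back.

```bash
python3 -m pendant '[{"dp":[0,0,0.004],"rotation":[0,0,-0.028],"jaw":0},{"dp":[0,0,0.008],"rotation":[0,0,-0.056],"jaw":0},{"dp":[0,0,0.012],"rotation":[0,0,-0.084],"jaw":0},{"dp":[0,0,0.016],"rotation":[0,0,-0.112],"jaw":0},{"dp":[0,0,0.02],"rotation":[0,0,-0.14],"jaw":0},{"dp":[0,0,0.024],"rotation":[0,0,-0.168],"jaw":0},{"dp":[0,0,0.028],"rotation":[0,0,-0.196],"jaw":0},{"dp":[0,0,0.032],"rotation":[0,0,-0.224],"jaw":0}]'; python3 - <<'E'
from h import *
goto([.4995,.0055,.112]);print(r.read_state()['torque'])
c=snap("side");cv2.imwrite("pics/tw2.png",cv2.resize(c["image"][150:220,265:335],(600,600),interpolation=cv2.INTER_NEAREST)[:,:,::-1])
E
```

```text
time: 7.58
ee_pos: [0.5003, 0.0055, 0.0969]
eef_rot: [0.45, 0.893, 0.0, 0.001]
ft_force: [0.3, -0.2, 5.4]
width: 0.0555
grip_force: 55.0
tool [0.5003 0.0055 0.0969] yaw 126.5 tilt 0.07 q [ 0.67  0.28 -0.86  1.9   0.24  1.07  0.35]
dp [ 0.003 -0.004 -0.101]
[ 0.01240966 -0.26841527 -0.92217296]
```

View pics/tw2.png

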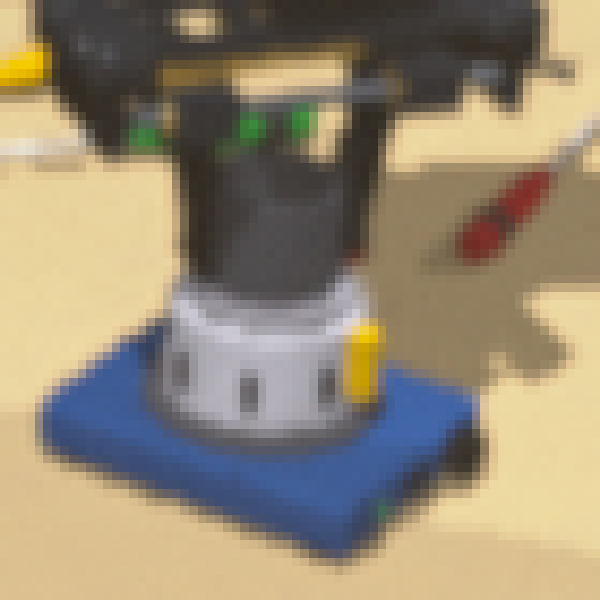

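It's down 16.6 mm, with a small gap left under the flange (the crop shows the flange just above the rim at (270,310)). Going clockwise with smaller steps and watching the force.

```bash
python3 -m pendant '[{"dp":[0,0,0.003],"rotation":[0,0,0.028],"jaw":0},{"dp":[0,0,0.006],"rotation":[0,0,0.056],"jaw":0},{"dp":[0,0,0.009],"rotation":[0,0,0.084],"jaw":0},{"dp":[0,0,0.012],"rotation":[0,0,0.112],"jaw":0},{"dp":[0,0,0.014],"rotation":[0,0,0.14],"jaw":0},{"dp":[0,0,0.016],"rotation":[0,0,0.168],"jaw":0},{"dp":[0,0,0.018],"rotation":[0,0,0.196],"jaw":0},{"dp":[0,0,0.019],"rotation":[0,0,0.209],"jaw":0}]'; python3 - <<'E'
from h import *
goto([.4995,.0055,.112]);print(r.read_state()['torque'])
c=snap("side")
W=pts(c);m=masks(c,(285,325,155,223))["red"];d=np.hypot(W[...,0]-.5,W[...,1]-.0055)<.07;print((m&d).sum(),W[m&d].mean(0))
E
```

```text
time: 8.62
ee_pos: [0.5002, 0.0057, 0.0938]
eef_rot: [0.903, 0.43, 0.001, 0.001]
ft_force: [2.9, -0.8, 1.8]
width: 0.0561
grip_force: 55.0
tool [0.5002 0.0057 0.0938] yaw 50.9 tilt 0.09 q [ 0.5   0.24 -0.67  1.91  0.17  1.05 -0.92]
dp [-0.004 -0.003 -0.121]
[-0.15473662 -0.5530606   0.92450665]
2 [0.45792106 0.02066219 0.0857021 ]
```

It's down 19.7 mm and the force is still low. I'll do a short back-and-forth with 1 mm each way.

```bash
python3 -m pendant '[{"dp":[0,0,0.002],"rotation":[0,0,-0.028],"jaw":0},{"dp":[0,0,0.004],"rotation":[0,0,-0.056],"jaw":0},{"dp":[0,0,0.006],"rotation":[0,0,-0.084],"jaw":0},{"dp":[0,0,0.008],"rotation":[0,0,-0.112],"jaw":0}]'; python3 -m pendant '[{"dp":[0,0,0.002],"rotation":[0,0,0.028],"jaw":0},{"dp":[0,0,0.004],"rotation":[0,0,0.056],"jaw":0},{"dp":[0,0,0.005],"rotation":[0,0,0.084],"jaw":0},{"dp":[0,0,0.006],"rotation":[0,0,0.112],"jaw":0}]'; python3 - <<'E'
from h import *
goto([.4995,.0055,.112]);print(r.read_state()['torque'])
c=snap("side");cv2.imwrite("pics/tw3.png",cv2.resize(c["image"][150:220,265:335],(600,600),interpolation=cv2.INTER_NEAREST)[:,:,::-1])
E
```

```text
time: 9.18
ee_pos: [0.5003, 0.0062, 0.0929]
eef_rot: [0.697, 0.717, 0.001, 0.0]
ft_force: [1.7, 3.7, 6.8]
width: 0.0556
grip_force: 55.0
time: 9.68
ee_pos: [0.5005, 0.005, 0.0924]
eef_rot: [0.903, 0.429, 0.0, 0.001]
ft_force: [-0.8, -3.1, 11.3]
width: 0.0558
grip_force: 55.0
tool [0.5005 0.005  0.0924] yaw 50.9 tilt 0.13 q [ 0.5   0.24 -0.67  1.91  0.18  1.04 -0.92]
dp [-0.002 -0.007 -0.131]
[-0.55081747  0.39659872  1.26804151]
```

View pics/tw3.png

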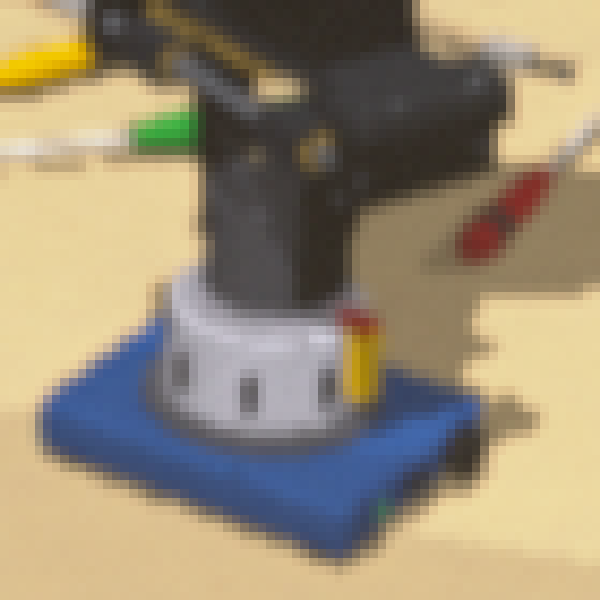

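The force rose to 11 N, the torque rose too, and the total travel is about 20 mm net of sleeve sink, so the flange is on the rim. The red tab at crop (358,318) sits right over the yellow block. Easing off, releasing and retreating.

```bash
python3 -m pendant '[{"dp":[0,0,-0.003],"rotation":[0,0,0],"jaw":0},{"dp":[0,0,-0.005],"rotation":[0,0,0],"jaw":0.2},{"dp":[0,0,-0.005],"rotation":[0,0,0],"jaw":0.5},{"dp":[0,0,-0.005],"rotation":[0,0,0],"jaw":1},{"dp":[0,0,-0.005],"rotation":[0,0,0],"jaw":1},{"dp":[0,0,-0.005],"rotation":[0,0,0],"jaw":1},{"dp":[0,0,-0.005],"rotation":[0,0,0],"jaw":1},{"dp":[0,0,-0.01],"rotation":[0,0,0],"jaw":1}]'
```

```text
time: 10.72
ee_pos: [0.4995, 0.0056, 0.0927]
eef_rot: [0.902, 0.431, -0.0, -0.0]
ft_force: [-0.5, 0.5, -0.2]
width: 0.0864
grip_force: 0.0
```

```bash
python3 -m pendant '[{"dp":[0,0,-0.2],"rotation":[0,0,0],"jaw":1},{"dp":[0,0,-0.5],"rotation":[0,0,0],"jaw":1},{"dp":[0,0,-0.9],"rotation":[0,0,0],"jaw":1},{"dp":[0,0,-1],"rotation":[0,0,0],"jaw":1}]' && python3 -m pendant '[{"dp":[-0.3,0,0],"rotation":[0,0,0],"jaw":1},{"dp":[-0.7,0,0],"rotation":[0,0,0],"jaw":1},{"dp":[-1,0,0],"rotation":[0,0,0],"jaw":1},{"dp":[-1,0,0],"rotation":[0,0,0],"jaw":1}]'; python3 - <<'E'
from h import *
t=snap("top");c=snap("side")
A=cv2.resize(t["image"][185:253,250:318],(400,400),interpolation=cv2.INTER_NEAREST)
B=cv2.resize(c["image"][155:223,262:330],(400,400),interpolation=cv2.INTER_NEAREST)
cv2.imwrite("pics/end.png",np.hstack([A,B])[:,:,::-1])
for n,c,b in(("top",t,(255,315,185,253)),("side",c,(262,330,155,223))):
    W=pts(c);d=np.hypot(W[...,0]-.4995,W[...,1]-.0055)
    m=masks(c,b)["red"]&(d<.07)
    if m.any():
        p=np.nanmean(W[m],0);print(n,m.sum(),"tab",p,"ang",np.degrees(np.arctan2(p[1]-.0055,p[0]-.4995)))
    k=(d<.027)&(W[...,2]>.11);print("cup top",np.nanpercentile(W[k][:,2],[50,90,97]) if k.any() else None)
    k=(d<.034)&(d>.030)&(W[...,2]<.11);print("flange top",np.nanpercentile(W[k][:,2],[20,50,80]))
E
```

```text
time: 11.22
ee_pos: [0.5011, 0.0059, 0.2466]
eef_rot: [0.902, 0.431, 0.002, 0.002]
ft_force: [0.1, 0.1, -1.4]
width: 0.0869
grip_force: 0.0
time: 11.72
ee_pos: [0.4032, -0.1138, 0.2423]
eef_rot: [0.904, 0.428, -0.001, 0.0]
ft_force: [0.1, 0.1, -0.2]
width: 0.087
grip_force: 0.0
top 16 tab [0.45841161 0.01977679 0.08061381] ang 160.83943876960714
cup top [0.12750808 0.13237004 0.13351218]
flange top [0.08229269 0.0840688  0.08639991]
side 4 tab [0.46072529 0.01991197 0.08576041] ang 159.61066378654434
cup top [0.12220527 0.12965922 0.13070798]
flange top [0.08314851 0.08536065 0.08715532]
```

View pics/end.png

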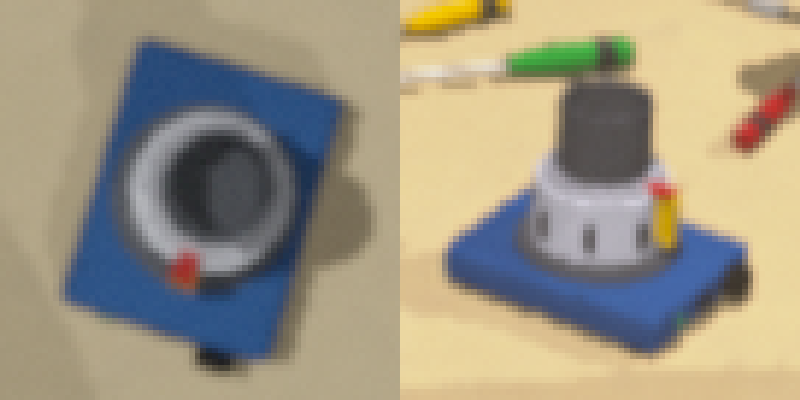

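The flange top is at about 0.084–0.085, where 0.084 is home. The tab is at about 160°, against 163° for the index. In the crop the tab covers the yellow block at (185,272) and the crucible stands upright and seated. Handing in.

```bash
python3 -c "
from bench import r
print(r.close_job())"
```

```text
the job is handed in; nothing more can be done
None
```

The crucible is down with its flange on the sleeve's rim and the red tab within about 3° of the index block's direction. I let go, backed the arm clear and handed the job in at about 12 s, with pressing-force readings of 11 N at most and no result returned by the hand-in.

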